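# Free an opened tin from the bench tin opener and hold it level over the bowl

### The arm

A 6-joint arm with a two-finger parallel gripper is mounted at the origin on a cart in front of the work surface, level with it; the furniture and walls round the work are solid. World frame = base frame: x ahead of the robot, y to its left, z up, the work surface at z = 0. Lengths are in mm, angles in degrees, forces in N, time in s.
With the tool pointing down it reaches from about 300 to 850 mm from the base axis. Payload 4.2 kg.
Tool frame: the origin (TCP) lies midway between the tips of the shut fingers; the grasp point (between the pads) lies 19 mm behind it; z points along the fingers, y is the line along which they close (so a half turn about z gives the same grasp; the last joint's range is limited). The gripper opens to 91 mm and grips with 3 to 60 N. Pads are 32 mm wide; open, the fingers measure 118 mm over their backs; the gripper's body (76 mm by 178 mm) begins 60 mm behind the grasp point.
Start: joints at [-70.818, 18.312, 89.639, -0, 72.044, -1.146], TCP at [199.761, -539.202, 213.976] pointing down, gripper open.
Joint ranges: [-177.97, 177.97], [-48.28, 115.42], [12.27, 149.76], [-77.06, 257.06], [2.81, 150.46], [-146.56, 146.56]. Speed limits (degrees/s): [147.25, 147.25, 180, 180, 180, 180].

### API

Orientations are given as [roll, pitch, yaw] about the fixed x, y, z axes, in that order (R = Rz(yaw) Ry(pitch) Rx(roll)).
In Python, from workcell import state, grab_frame, camera_model, job_done gives the robot as it stands.
- The arm moves only by the tool advance, called after "Request:" by a JSON object that holds its "method" and its "body". Schema: {"type":"object","properties":{"segments":{"type":"array","items":{"type":"object","properties":{"xyz":{"type":"array","items":{"type":"number"},"minItems":3,"maxItems":3},"rot":{"type":"array","items":{"type":"number"},"minItems":3,"maxItems":3}},"additionalProperties":false},"minItems":1,"maxItems":8},"finger_gap":{"type":"number"},"clamp_n":{"type":"number"},"only":{"type":"string"},"quiet":{"type":"boolean"},"lines":{"type":"string"}},"required":["segments"],"additionalProperties":false}. segments is a list of rows, 1 to 8 of them, each an object with the fields xyz (a list: dx, dy, dz in mm), rot (a list: a rotation vector rx, ry, rz in degrees); a field left out counts as zero; each row shifts and turns the commanded pose from where the row before left it, along the tool's axes as they then stand; what a row does not reach is not made up. A row lasts 1/10 s, in which the tool goes at most 50 mm and 8.59 degrees, less where a joint would pass 70% of its speed; a pose out of reach is approached as far as the arm can. finger_gap is the finger opening in mm, set as the call begins (left out keeps the last). The fingers move at their own pace and stop on an object; clamp_n is the grip in N (left out, the last holds). Time passes only in rows, so rows that do not move let the fingers close. The tool returns the time, the measured TCP pose, the force, the opening and the grip force at its end. only (a regular expression) keeps the lines of the reply that match it, lines (a string "A,B") keeps lines A to B, and quiet returns only ok. Input that does not fit is refused with a message, and nothing moves.
- state(): the state, without advancing time (a new reading comes with each control period).
- grab_frame(name): name is "side" or "top" or "wrist"; returns the picture (480x640x3 uint8, blue, green, red); there is no depth.
- camera_model(name): a dict with "fx", "fy", "cx", "cy" (pixels), "T" (4x4, takes a point from camera to world coordinates). Camera axes: x right, y up, looking along -z (the intrinsics and any distortion apply to the point x, -y, -z); pixel columns grow to the right and rows downward; lengths in mm; the calibration is good to about 2 mm. The wrist camera is an equidistant fisheye: a pixel r from the principal point sees the ray r / f radians off the axis. A picture is of the moment at which its call begins: read the wrist's pose just before it. camera_model takes no time and is no camera call; for the wrist camera it gives the pose at the moment of the call.
- job_done(): hands the job in; it is judged then, once.
The state is a dict: "time_s": time; "qpos": joint angles; "qvel": joint speeds; "effort": joint torques, N m; "ee_pos": TCP position; "ee_rot": TCP orientation; "force": force on the tool from outside, world axes, zero at the start; "torque": the same for the moment, N m; "gripper_width": finger opening in mm; "gripper_force": force on a finger pad.
Only numpy, scipy, OpenCV 4.12 (cv2) and the standard library are available. Lean on these libraries where they do the work, as an engineer would, in place of code of your own. Each camera call takes 0.05 s, during which the arm holds its last target. There are 200 camera calls.

### The job

The tin in the bench tin opener has been cut open and is full to the brim: raise the opener's lever so that the cutting wheel comes well clear of the rim, then draw the tin forward out of the head and lift it off, level all the way so that nothing spills. Carry it over the middle of the white bowl and finish there still holding it, level and still, about a hand's breadth above the bowl and touching nothing else, ready to be tipped out. Leave the lever up and do not shift the bowl or disturb the other things on the worktop.

Things in the scene. Friction and masses are not known exactly. Their poses are not given: they have to be found in the camera images.
- lever (a joint): the opener's lever, a hinge in the head with a level axis across the opener (the opener's own y axis). 0 = down, cutting wheel inside the tin's rim; grows as the grip is raised and swings back towards the column; from 0.8 rad the wheel is well clear, stop at 1.1 rad (right up). Stiff: about 0.2 N m of friction (some 3 N at the grip), so it stays where it is left.
- lever_grip (a point): centre of the lever's black grip, 44 mm long, 15 mm wide across the opener, 10 mm thick. Lever down: 44 mm above the tin's rim, 23 mm to the robot's side of the tin's axis, its free end rising 25 degrees towards the robot. Right up: about 70 mm above the pivot and 7 mm to the robot's side of it. Nothing stands within 50 mm beside it.
- lever_pivot (a point): the lever's pivot in the head, 45 mm behind the tin's axis, 124 mm above the worktop; its axes are the opener's (x from the tin back to the column, z up). The grip's centre lies at (-68, 0, +26.5) mm from it with the lever down, 73 mm away, and swings up and back about it.
- opener: grey bench tin opener, fixed. Origin: on the worktop, middle of the tin's seat; x axis from the seat back to the column, z up; at yaw 0 it faces the robot (-x). Foot plate 112 mm wide, 12 mm thick, x -48 to 124. Column at x = 88 mm, 177 mm high. Head x 26 to 112 mm, 50 mm wide, 90 to 141 mm high. Crank on its right: x 65 to 125, y -25 to -71 mm.
- head_nose (a point): middle of the lower front edge of the head, 26 mm behind the tin's axis, 2.5 mm above the tin's rim. Its two cheeks reach over the back 6 mm of the rim, so the tin cannot be lifted straight up: draw it at least 10 mm (better 40) forward first, along the opener's -x. With the lever down, the cutting wheel, 5 mm deep inside the rim, stops that.
- opened_tin: food tin, steel with a yellow, white and green paper band, 95 mm high, 64 mm in diameter (grasp it round the body); 0.2 to 0.35 kg. It is loose, standing on the opener's foot plate (12 mm above the worktop), rim under the head. The lid lies 8 mm below the rim. Origin: centre of the underside; z axis up along the tin.
- bowl: white ceramic bowl, 150 mm in diameter, 65 mm high, standing loose on the worktop. Origin: centre of its underside.
- tomato_tin: food tin, 75 mm in diameter, 110 mm high, a bystander. Origin: centre of the underside.
- tuna_tin: low food tin, 75 mm in diameter, 58 mm high, a bystander. Origin: centre of the underside.
- salt: glass salt shaker with a steel cap, 44 mm in diameter, 90 mm high, a bystander. Origin: centre of the underside.
- teaspoon: teaspoon lying on the worktop, 137 x 28 x 13 mm, a bystander. Origin: centre of the underside.
- espresso_cup: white espresso cup with one handle, 58 x 85 x 56 mm, a bystander. Origin: centre of the underside.

How it is judged (in metres and radians):
On the way, in this order (a step that is already met when the one before it is completed fails the run):
1. the lever is raised (over 0.8 rad) while the tin still stands in its seat (moved less than 12 mm, tilted less than 0.15 rad) (value of joint lever above 0.8 rad and distance of opened_tin from where it was at the start of the episode below 0.012 m and angle between opened_tin's own z axis and vertical below 0.15 rad), for 0.2 s.
2. the tin is drawn forward and lifted off the opener, level, held by the fingers (height (world z) of opened_tin above 0.04 m and angle between opened_tin's own z axis and vertical below 0.2 rad and contact force between the fingers and opened_tin above 1 N and contact force between opened_tin and opener below 0.1 N), for 0.2 s.
At the end, for the whole second after the job is handed in: Fingers hold the tin within 4 cm of over the bowl's middle, underside 85 to 235 mm above the worktop, level within 8 degrees and still, touching neither bowl nor opener; lever up (over 0.7 rad); bowl and the five bystanders within 3 cm of where they stood, bowl upright (horizontal distance between opened_tin and bowl below 0.04 m and height (world z) of opened_tin between 0.085 and 0.235 m and angle between opened_tin's own z axis and vertical below 0.14 rad and linear speed of opened_tin below 0.03 m/s and angular speed of opened_tin below 0.15 rad/s and contact force between the fingers and opened_tin above 1 N and contact force between opened_tin and opener below 0.1 N and contact force between opened_tin and bowl below 0.1 N and value of joint lever above 0.7 rad and distance of each of bowl, tomato_tin, tuna_tin, salt, teaspoon, espresso_cup from where it was at the start of the episode below 0.03 m and angle between bowl's own z axis and vertical below 0.1 rad); the arm keeps its last pose, push and grip.
It fails at once if the tin is tipped more than 0.3 rad (17 degrees): it spills (angle between opened_tin's own z axis and vertical above 0.3 rad).
It fails at once if the tin is dragged or lifted (more than 12 mm) while the lever is still down (below 0.6 rad) (value of joint lever below 0.6 rad and distance of opened_tin from where it was at the start of the episode above 0.012 m).
It fails at once if the bowl or a bystander is shifted by more than 3 cm (distance of any of bowl, tomato_tin, tuna_tin, salt, teaspoon, espresso_cup from where it was at the start of the episode above 0.03 m).
It also fails if it takes over 53 s, if anything falls off the work surface, if the arm or the gripper's body presses on something with over 40 N, if the wrist force passes 120 N, or if a joint passes its speed limit or range.

## Working session

There is one attempt and no reset: what is moved stays moved. The work goes in short steps, Python scripts to look and compute and a tool call to move; the robot and the scene stay as the last step left them, time stands still between calls to the robot, and variables do not carry over. Pictures are saved under pics/ and viewed, at most 10 in all, crops included, and the job is handed in when it is done.

```bash
mkdir -p pics; ls
```

Run:
```python
from workcell import *
import cv2,numpy as np
for n in("side","top","wrist"):
    cv2.imwrite(f"pics/{n}0.png",grab_frame(n)); m=camera_model(n); print(n,{k:(np.round(v,3).tolist() if k=="T" else v) for k,v in m.items()})
print(state())
```

```text
pics
side {'fx': 477.4589608220396, 'fy': 477.4589608220396, 'cx': 318.40060721724353, 'cy': 249.2048886453756, 'T': [[-0.854, 0.208, -0.477, -152.98], [-0.52, -0.371, 0.769, 1136.791], [-0.017, 0.905, 0.425, 751.954], [0.0, 0.0, 0.0, 1.0]]}
top {'fx': 493.1848643033565, 'fy': 493.1848643033565, 'cx': 319.9660726423847, 'cy': 244.44889468865603, 'T': [[-0.047, 0.978, -0.202, 286.899], [-0.999, -0.047, 0.006, 50.078], [-0.004, 0.202, 0.979, 1252.171], [0.0, 0.0, 0.0, 1.0]]}
wrist {'fx': 371.64829954431775, 'fy': 371.64829954431775, 'cx': 323.0091793760613, 'cy': 236.20458746248448, 'T': [[0.347, 0.905, 0.245, 268.455], [-0.938, 0.336, 0.089, -514.498], [-0.002, -0.26, 0.966, 383.435], [0.0, 0.0, 0.0, 1.0]]}
{'time_s': 0.15, 'qpos': array([-7.08185858e+01,  1.83406519e+01,  8.96891235e+01, -5.98067776e-04,
        7.20422487e+01, -1.14399995e+00]), 'qvel': array([ 0.06468819, -0.11415288, -0.28418934,  0.02525339, -0.03180671,
       -0.02204645]), 'effort': array([ 3.96831219e-04, -4.12774658e+01, -2.32156420e+01,  7.27933994e-02,
        4.34427266e-02, -1.07997937e-04]), 'ee_pos': array([ 199.62327851, -538.84821479,  213.34753672]), 'ee_rot': array([-1.79927979e+02, -8.69391464e-04,  2.03255984e+01]), 'force': array([ 0.48431462, -0.2620134 , -0.25105716]), 'torque': array([-0.00628616, -0.01277124,  0.04101216]), 'gripper_force': 0.0, 'gripper_width': 91.30966120825504}
```

View pics/top0.png

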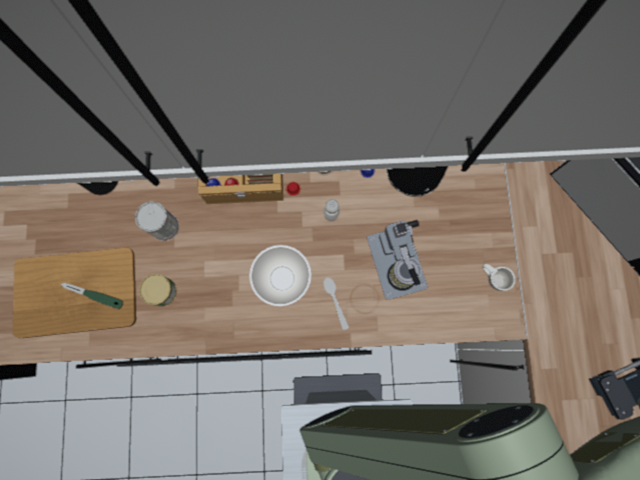

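View pics/side0.png

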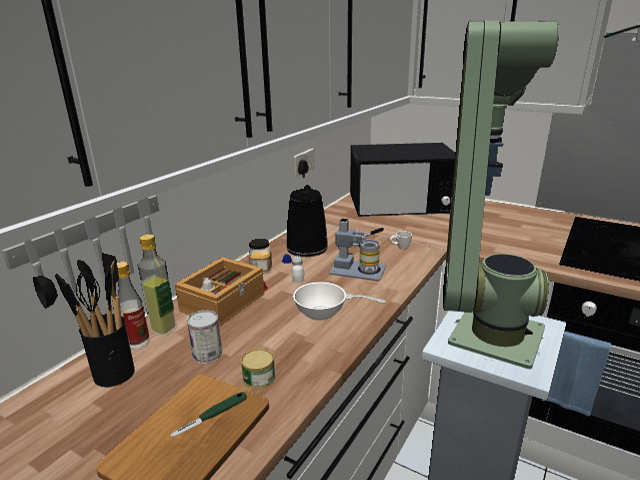

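Top view: the opener is at about (398,262) with its tin at (404,275), and the bowl is at (281,275). The side view shows the opener at (358,250) and the bowl at (320,300). I'll enlarge both.

Run:
```python
import cv2,numpy as np
t=cv2.imread("pics/top0.png")[210:310,355:455];s=cv2.imread("pics/side0.png")[205:305,320:420]
r=lambda a:cv2.resize(a,(400,400),interpolation=cv2.INTER_CUBIC)
cv2.imwrite("pics/zoom.png",np.hstack([r(t),r(s)]))
```

Create h.py:
```python
import numpy as np,cv2
from workcell import *
def ray(m,u,v):
    x,y=(u-m["cx"])/m["fx"],(v-m["cy"])/m["fy"]
    T=np.array(m["T"]);return T[:3,3],T[:3,:3]@np.array([x,-y,-1.])
def wray(m,u,v):
    d=np.array([u-m["cx"],v-m["cy"]])/m["fx"];r=np.hypot(*d);s=np.sin(r)/r if r>1e-9 else 1
    T=np.array(m["T"]);return T[:3,3],T[:3,:3]@np.array([d[0]*s,-d[1]*s,-np.cos(r)])
def onz(o,d,z): return o+d*(z-o[2])/d[2]
def meet(rays):
    A=0;b=0
    for o,d in rays:
        d=d/np.linalg.norm(d);P=np.eye(3)-np.outer(d,d);A=A+P;b=b+P@o
    p=np.linalg.solve(A,b);return p,[round(float(np.linalg.norm((np.eye(3)-np.outer(d,d)/(d@d))@(p-o))),1) for o,d in rays]
def proj(m,p):
    T=np.array(m["T"]);c=T[:3,:3].T@(np.array(p)-T[:3,3]);return m["cx"]+m["fx"]*c[0]/-c[2],m["cy"]-m["fy"]*c[1]/-c[2]
```

```text
(no output)
```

View pics/zoom.png

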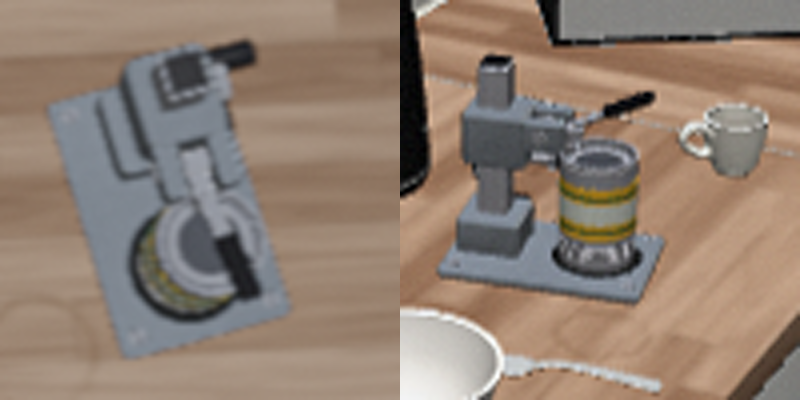

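The crops show the grip centred at top (414,276) and side (377,231). The tin rim is centred at top (408,270) and side (370,244), and three plate corners are visible from above at (367,236), (386,299) and (427,286).

Run:
```python
from h import *
np.set_printoptions(precision=1,suppress=True)
t,s=camera_model("top"),camera_model("side")
print("grip",meet([ray(t,414.25,276.25),ray(s,377.25,231.25)]))
print("rim",meet([ray(t,408,270),ray(s,370,244.25)]))
c=[onz(*ray(t,*p),12) for p in((367,236.25),(386.25,299.25),(427.5,286.25))]
print("corners",c); f=(c[1]+c[2])/2; ax=c[0]-c[1]; n=np.linalg.norm(ax);w=np.linalg.norm(c[1]-c[2]); ax/=n
print("len",n,w,"yaw",np.degrees(np.arctan2(ax[1],ax[0])),"seat",f+48*ax)
l=c[2]-c[1]; print("yaw2",np.degrees(np.arctan2(l[1],l[0]))+90)
# bowl: white mask
for n_,m,z in(("top",t,65),("side",s,65)):
    im=cv2.imread(f"pics/{n_}0.png");hsv=cv2.cvtColor(im,cv2.COLOR_BGR2HSV)
    k=((hsv[...,1]<40)&(hsv[...,2]>120)).astype(np.uint8);
    nl,L,S,C=cv2.connectedComponentsWithStats(k)
    i=L[275,281] if n_=="top" else L[300,320]
    print(n_,S[i],C[i])
    x,y,w,h,a=S[i]
    if n_=="top":
        cn=max(cv2.findContours((L==i).astype(np.uint8),0,cv2.CHAIN_APPROX_NONE)[0],key=len)
        P=np.array([onz(*ray(m,*q[0]),65)[:2] for q in cn]); print("bowl rim",cv2.minEnclosingCircle(P.astype(np.float32)))
def pt(m,u,v,z): return onz(*ray(m,u,v),z)
print("spoon",pt(t,328,282,5),pt(t,345,326,3),"cup",pt(t,503,279,50),"salt",pt(t,332,205,85))
print("bowl side rim c",pt(s,320,295,65))
```

```text
grip (array([ 430.9, -165.3,  148.5]), [0.3, 0.3])
rim (array([ 453. , -161.4,   99.1]), [0.1, 0.1])
corners [array([558.3, -79.2,  12. ]), array([ 394.4, -116.8,   12. ]), array([ 422.1, -223. ,   12. ])]
len 168.1454177224725 109.81635462892213 yaw 12.895856172031353 seat [ 455.  -159.2   12. ]
yaw2 14.629653669284039
top [ 249  245   63   62 3060] [279.8 275.2]
bowl rim ((461.0823059082031, 143.8473358154297), 76.30810546875)
side [ 293  282   92   28 1269] [323.  295.5]
spoon [445.6  26.9   5. ] [333.4 -10.1   3. ] cup [ 427.  -400.9   50. ] salt [624.9   9.   85. ]
bowl side rim c [457.3 149.   65. ]
```

Request:
{"method": "advance", "body": {"segments": [{"xyz": [15,-11,-4]},{"xyz": [29,-23,-4]},{"xyz": [29,-23,-4]},{"xyz": [29,-23,-4]},{"xyz": [29,-23,-4]},{"xyz": [29,-23,-4]},{"xyz": [29,-23,-4]},{"xyz": [29,-23,-4]}], "finger_gap": 60}}

```text
time_s: 0.95
ee_pos: [344.9, -299.7, 246.3]
ee_rot: [-180.0, -0.0, 20.3]
force: [0.1, -0.4, 0.5]
gripper_width: 60.1
gripper_force: 0.0
```

Request:
{"method": "advance", "body": {"segments": [{"xyz": [29,-23,-4]},{"xyz": [29,-23,-4]},{"xyz": [29,-23,-4]},{"xyz": [24,-13,-4],"rot": [0,0,2]},{"xyz": [5,-5,0],"rot": [0,0,4.5]},{},{},{}]}}

```text
time_s: 1.75
ee_pos: [422.6, -180.6, 261.9]
ee_rot: [-180.0, 0.0, 13.8]
force: [-0.4, -0.7, 0.4]
gripper_width: 60.5
gripper_force: 0.0
```

Run:
```python
from h import *
import json
m=camera_model("wrist");im=grab_frame("wrist");cv2.imwrite("pics/w1.png",im)
json.dump({k:np.array(v).tolist() for k,v in m.items()},open("w1.json","w"))
s=state();print(s["ee_pos"],s["ee_rot"],s["time_s"])
```

```text
[ 422.69758682 -180.72608517  261.90996161] [-1.79999719e+02  1.36210239e-02  1.38175294e+01] 1.8
```

View pics/w1.png

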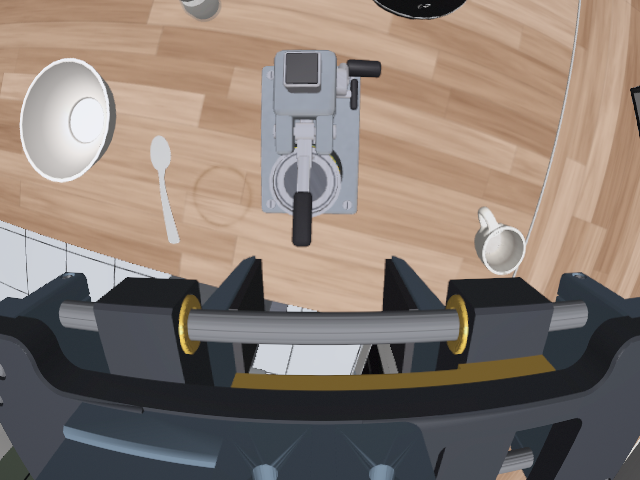

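The wrist view shows the grip centred at (302,219), the rim at (307,182), the front plate corners at (262,213) and (357,214), and the bowl rim spanning (21-115, 59-181).

Run:
```python
from h import *
import json
np.set_printoptions(precision=1,suppress=True)
t,s=camera_model("top"),camera_model("side");w=json.load(open("w1.json"))
g=[ray(t,414.25,276.25),ray(s,377.25,231.25)]
print("grip3",meet(g+[wray(w,302,219)]),"w+s",meet([g[1],wray(w,302,219)]))
r=[ray(s,370,244.25),wray(w,307,182)]
print("rim",meet(r),meet(r+[ray(t,408,270)]),"w at z107",onz(*wray(w,307,182),107))
a,b=[onz(*wray(w,*p),12) for p in((262,213),(357,214))];l=b-a
print(a,b,np.linalg.norm(l),np.degrees(np.arctan2(l[1],l[0]))+90)
im=cv2.imread("pics/w1.png");hsv=cv2.cvtColor(im,cv2.COLOR_BGR2HSV)
k=((hsv[...,1]<40)&(hsv[...,2]>110)).astype(np.uint8);n,L,S,C=cv2.connectedComponentsWithStats(k);i=L[80,40];print(S[i])
cn=max(cv2.findContours((L==i).astype(np.uint8),0,1)[0],key=len)
print(cv2.minEnclosingCircle(np.array([onz(*wray(w,*map(float,q[0])),65)[:2] for q in cn],np.float32)))
# dark grip outline
k=(im.max(2)<50).astype(np.uint8);n,L,S,C=cv2.connectedComponentsWithStats(k);i=L[219,302];print("grip blob",S[i],C[i])
p1,p2=onz(*wray(w,302,195),140),onz(*wray(w,302,243),158);print(p1,p2)
```

```text
grip3 (array([ 430.1, -163.8,  149.8]), [1.4, 0.5, 1.1]) w+s (array([ 429.4, -162.9,  149.7]), [0.0, 0.0])
rim (array([ 452.1, -159.4,  100.1]), [0.2, 0.2]) (array([ 452.5, -160.2,  100.1]), [0.4, 0.9, 1.1]) w at z107 [ 453.2 -159.4  107. ]
[ 393.9 -115.4   12. ] [ 419.  -222.8   12. ] 110.26931674945091 13.14468268998067
[  19   58   91  125 8822]
((461.39178466796875, 144.29742431640625), 75.30440521240234)
grip blob [     0      0    640    480 274318] [317.4 226.4]
[ 446.2 -158.4  140. ] [ 412.9 -167.2  158. ]
```

Request:
{"method": "advance", "body": {"segments": [{"xyz": [6,-7,15]},{"xyz": [6,-7,25]},{"xyz": [0,0,25]},{"xyz": [0,0,25]},{"xyz": [0,0,25]},{"xyz": [0,0,14]},{},{}]}}

```text
time_s: 2.6
ee_pos: [431.6, -164.5, 133.3]
ee_rot: [180.0, -0.0, 13.8]
force: [0.3, -0.1, -0.2]
gripper_width: 59.9
gripper_force: 0.0
```

Request:
{"method": "advance", "body": {"segments": [{},{},{},{},{},{},{},{}], "finger_gap": 5, "clamp_n": 15}}

```text
time_s: 3.4
ee_pos: [430.8, -161.8, 132.7]
ee_rot: [-179.7, 0.0, 13.7]
force: [-0.6, 6.6, 1.3]
gripper_width: 15.1
gripper_force: 15.0
```

Request:
{"method": "advance", "body": {"segments": [{"xyz": [0,-2.5,0]},{"xyz": [4.3,0,-9.2]},{"xyz": [5.6,0,-8.5]},{"xyz": [6.8,0,-7.7]},{}], "clamp_n": 20}}

```text
time_s: 3.9
ee_pos: [448.2, -157.7, 159.6]
ee_rot: [179.9, -0.0, 13.9]
force: [-1.3, -1.8, -0.4]
gripper_width: 15.0
gripper_force: 20.0
```

Request:
{"method": "advance", "body": {"segments": [{"xyz": [7.7,0,-6.6]},{"xyz": [8.5,0,-5.5]},{"xyz": [9.3,0,-4.3]},{"xyz": [9.8,0,-2.9]},{},{}]}}

```text
time_s: 4.5
ee_pos: [481.8, -149.8, 178.6]
ee_rot: [179.9, -0.0, 13.9]
force: [-1.3, -4.0, 0.8]
gripper_width: 15.0
gripper_force: 20.0
```

Run:
```python
from h import *
s,w=grab_frame("side")[205:305,320:420],grab_frame("wrist")
cv2.imwrite("pics/l1.png",np.hstack([cv2.resize(s,(400,400),interpolation=2),cv2.resize(w,(400,300)) if 0 else cv2.copyMakeBorder(cv2.resize(w,(400,300)),0,100,0,0,0)]))
```

```text
(no output)
```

View pics/l1.png

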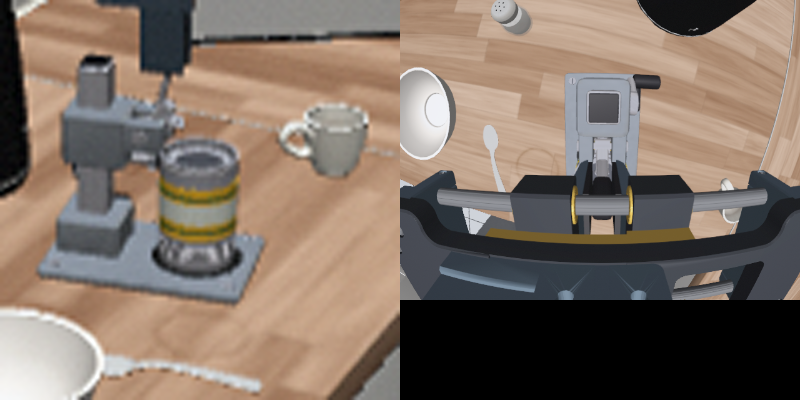

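The lever is nearly vertical between the fingers at side crop (165,95), and the tin hasn't moved. I'll finish the arc, release, and rise clear.

Request:
{"method": "advance", "body": {"segments": [{"xyz": [7,-0.5,-1.3]},{"xyz": [2.5,0,-0.2]},{},{},{}]}}

```text
time_s: 5.1
ee_pos: [489.8, -147.9, 180.1]
ee_rot: [179.8, 0.1, 13.9]
force: [-3.1, -8.4, 2.3]
gripper_width: 15.0
gripper_force: 20.0
```

Request:
{"method": "advance", "body": {"segments": [{},{},{},{},{}], "finger_gap": 60}}

```text
time_s: 5.6
ee_pos: [490.7, -146.0, 179.2]
ee_rot: [-180.0, -0.0, 13.8]
force: [0.3, 0.3, -0.7]
gripper_width: 52.4
gripper_force: 0.0
```

Request:
{"method": "advance", "body": {"segments": [{"xyz": [0,0,-10]},{"xyz": [0,0,-25]},{"xyz": [0,0,-25]},{"xyz": [-20,0,-10]},{"xyz": [-40,0,0]},{"xyz": [-40,0,0]},{"xyz": [-20,0,0]},{}], "finger_gap": 91}}

```text
time_s: 6.4
ee_pos: [372.1, -175.2, 250.2]
ee_rot: [179.9, -0.0, 13.7]
force: [0.2, 0.1, 0.1]
gripper_width: 91.3
gripper_force: 0.0
```

Run:
```python
from h import *
import json
m=camera_model("wrist");w=grab_frame("wrist");s=grab_frame("side")[205:305,320:420]
json.dump({k:np.array(v).tolist() for k,v in m.items()},open("w2.json","w"));cv2.imwrite("pics/w2.png",w)
cv2.imwrite("pics/l2.png",np.hstack([cv2.resize(s,(300,300),interpolation=2),w[:300,150:640]]))
```

```text
(no output)
```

View pics/l2.png

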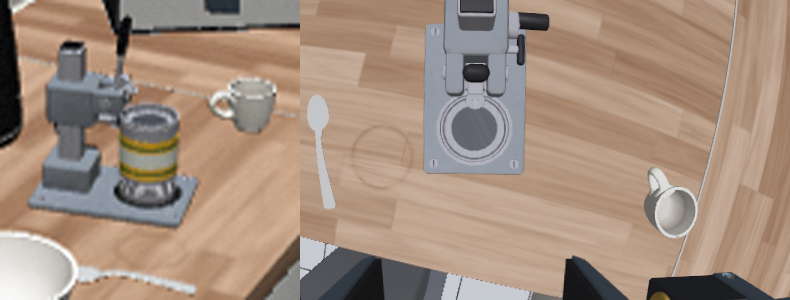

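The lever stands upright, with the grip at crop (476,73). The rim is clear, centred at wrist pixel (324,129).

Run:
```python
from h import *
import json
np.set_printoptions(precision=1,suppress=True)
w1,w2=json.load(open("w1.json")),json.load(open("w2.json"));s=camera_model("side")
for r in([wray(w1,307,182),wray(w2,324,129)],[ray(s,370,244.25),wray(w2,324,129)]):print(meet(r))
print(onz(*wray(w2,324,129),107),onz(*wray(w2,324,129),100))
for z,u in((107,290),(107,358)):print(onz(*wray(w2,u,129),z))
```

```text
(array([ 451.5, -158.4,   93.3]), [0.8, 0.8])
(array([ 451.3, -157.7,  101. ]), [0.1, 0.1])
[ 451.2 -157.7  107. ] [ 451.4 -157.7  100. ]
[ 444.7 -130.1  107. ]
[ 458.2 -185.2  107. ]
```

Request:
{"method": "advance", "body": {"segments": [{"rot": [0,7.5,0]},{"rot": [0,7.5,0]},{"rot": [0,7.5,0]},{"rot": [0,7.5,0]},{"xyz": [-5,1,25]},{"xyz": [-5,1,35]},{"xyz": [-5,1,35]},{"xyz": [0,0,4]}], "finger_gap": 91}}

```text
time_s: 7.3
ee_pos: [410.0, -167.7, 152.8]
ee_rot: [-179.6, -29.8, 13.7]
force: [-0.6, -0.1, -0.2]
gripper_width: 91.1
gripper_force: 0.0
```

Run:
```python
from h import *
from scipy.spatial.transform import Rotation as R
s=state();r=R.from_euler("xyz",s["ee_rot"],degrees=True).as_matrix();print(s["ee_pos"],s["ee_rot"],r.T@(np.array([462.2,-156.4,61.5])-s["ee_pos"]),r[:,2])
```

```text
[ 410.01005277 -167.7099887   152.80582234] [-179.59995664  -29.77606013   13.72695056] [  0.99156914   2.13586653 105.74930021] [ 0.48075838  0.12462317 -0.86795187]
```

Request:
{"method": "advance", "body": {"segments": [{"xyz": [1,2,15]},{"xyz": [0,0,20]},{"xyz": [0,0,20]},{"xyz": [0,0,20]},{"xyz": [0,0,20]},{"xyz": [0,0,11]},{},{}]}}

```text
time_s: 8.1
ee_pos: [464.1, -158.6, 65.6]
ee_rot: [179.9, -30.1, 13.9]
force: [0.2, 0.1, -0.4]
gripper_width: 91.2
gripper_force: 0.0
```

Run:
```python
from h import *
s=state();print(s["ee_pos"],s["ee_rot"])
w=grab_frame("wrist");sd=grab_frame("side")[205:305,320:420]
cv2.imwrite("pics/g1.png",np.hstack([cv2.resize(sd,(400,400),interpolation=2),w[:400,120:520]]))
```

```text
[ 464.13630982 -158.55269171   65.5944763 ] [179.94267196 -30.09195563  13.90716434]
```

View pics/g1.png

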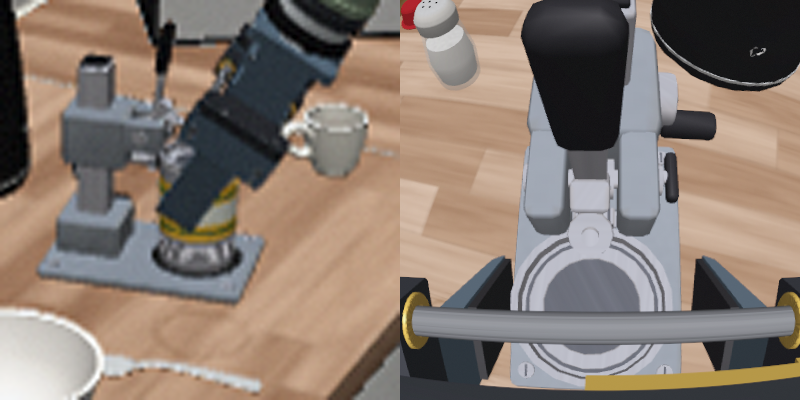

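The tin is about 4 mm left of the finger midline in the wrist view: rim centre at crop x≈590, midline at 603. I'll shift and close.

Request:
{"method": "advance", "body": {"segments": [{"xyz": [0,-2,1]},{"xyz": [0,-2,1]},{}]}}

```text
time_s: 8.5
ee_pos: [462.8, -153.8, 63.1]
ee_rot: [180.0, -30.0, 13.8]
force: [0.5, 0.1, -1.0]
gripper_width: 91.6
gripper_force: 0.0
```

Request:
{"method": "advance", "body": {"segments": [{},{},{},{},{},{},{},{}], "finger_gap": 50, "clamp_n": 10}}

```text
time_s: 9.3
ee_pos: [462.9, -154.1, 62.9]
ee_rot: [-180.0, -30.0, 13.8]
force: [-0.8, 1.2, -0.1]
gripper_width: 63.9
gripper_force: 10.0
```

Request:
{"method": "advance", "body": {"segments": [{},{},{}], "clamp_n": 35}}

```text
time_s: 9.6
ee_pos: [462.9, -154.0, 62.9]
ee_rot: [-180.0, -30.0, 13.8]
force: [-0.5, 0.6, 0.6]
gripper_width: 63.0
gripper_force: 35.0
```

Request:
{"method": "advance", "body": {"segments": [{"xyz": [0.5,0,-0.9]},{"xyz": [-3,0,-1.7]},{"xyz": [-6.9,0,-4]},{"xyz": [-6.9,0,-4]},{"xyz": [-6.9,0,-4]},{"xyz": [-6.9,0,-4]},{"xyz": [-6.9,0,-4]},{"xyz": [-3,0,-1.7]}]}}

```text
time_s: 10.4
ee_pos: [416.6, -165.6, 63.9]
ee_rot: [-180.0, -30.0, 13.8]
force: [-0.4, -1.0, -3.1]
gripper_width: 63.0
gripper_force: 35.0
```

Request:
{"method": "advance", "body": {"segments": [{"xyz": [2,0,-3.5]},{"xyz": [5,0,-8.7]},{"xyz": [7.5,0,-13]},{"xyz": [7.5,0,-13]},{"xyz": [7.5,0,-13]},{"xyz": [7.5,0,-13]},{"xyz": [5,0,-8.7]},{"xyz": [2,0,-3.5]}]}}

```text
time_s: 11.2
ee_pos: [417.9, -165.6, 153.5]
ee_rot: [179.9, -30.1, 13.9]
force: [0.4, -0.8, -3.3]
gripper_width: 63.0
gripper_force: 35.0
```

Run:
```python
from h import *
s=state();print(s["ee_pos"],s["ee_rot"],s["force"])
w=grab_frame("wrist");sd=grab_frame("side")[175:305,290:420]
cv2.imwrite("pics/g2.png",np.hstack([cv2.resize(sd,(400,400),interpolation=2),w[:400,120:520]]))
```

```text
[ 417.89934086 -165.58566663  153.45356002] [179.8722139  -30.06845093  13.92320377] [ 0.43877531 -0.7901512  -3.29069225]
```

View pics/g2.png

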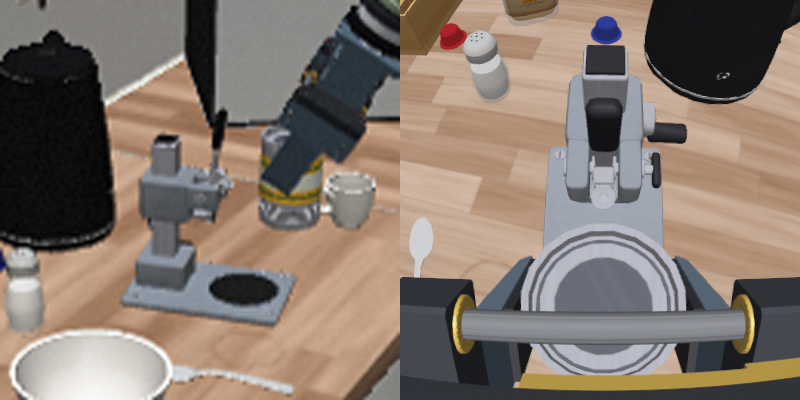

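The tin hangs level, clear of the opener, and the lever is still up. Next is the carry to the bowl.

Request:
{"method": "advance", "body": {"segments": [{"xyz": [2.4,-5.2,0.4]},{"xyz": [4.7,-10.4,0.9]},{"xyz": [7.1,-15.6,1.3]},{"xyz": [9.4,-20.7,1.7]},{"xyz": [9.4,-20.7,1.7]},{"xyz": [9.4,-20.7,1.7]},{"xyz": [9.4,-20.7,1.7]},{"xyz": [9.4,-20.7,1.7]}]}}

```text
time_s: 12.1
ee_pos: [441.2, -18.9, 172.2]
ee_rot: [-179.9, -29.9, 13.8]
force: [0.5, -0.3, -3.4]
gripper_width: 63.2
gripper_force: 35.0
```

Request:
{"method": "advance", "body": {"segments": [{"xyz": [9.4,-20.7,1.7]},{"xyz": [9.4,-20.7,1.7]},{"xyz": [9.4,-20.7,1.7]},{"xyz": [9.4,-20.7,1.7]},{"xyz": [9.4,-20.7,1.7]},{"xyz": [9.4,-20.7,1.7]},{"xyz": [7.1,-15.6,1.3]},{"xyz": [4.7,-10.4,0.9]}]}}

```text
time_s: 12.9
ee_pos: [468.5, 142.4, 195.3]
ee_rot: [-179.9, -29.8, 13.9]
force: [0.2, -0.1, -3.6]
gripper_width: 62.8
gripper_force: 35.0
```

Request:
{"method": "advance", "body": {"segments": [{"xyz": [2.4,-5.2,0.4]},{},{},{},{}]}}

```text
time_s: 13.4
ee_pos: [470.3, 145.9, 197.1]
ee_rot: [180.0, -30.0, 13.8]
force: [0.0, 1.0, -3.1]
gripper_width: 63.1
gripper_force: 35.0
```

Run:
```python
from h import *
s=state();print(s["ee_pos"],s["ee_rot"],s["force"])
sd=grab_frame("side")[150:350,250:450];t=grab_frame("top")[170:370,220:420]
cv2.imwrite("pics/e1.png",np.hstack([cv2.resize(a,(400,400),interpolation=2) for a in(sd,t)]))
```

```text
[470.32374261 145.86766987 197.05745402] [179.99574637 -29.97145937  13.77205925] [ 0.03257573  0.98304171 -3.07864743]
```

View pics/e1.png

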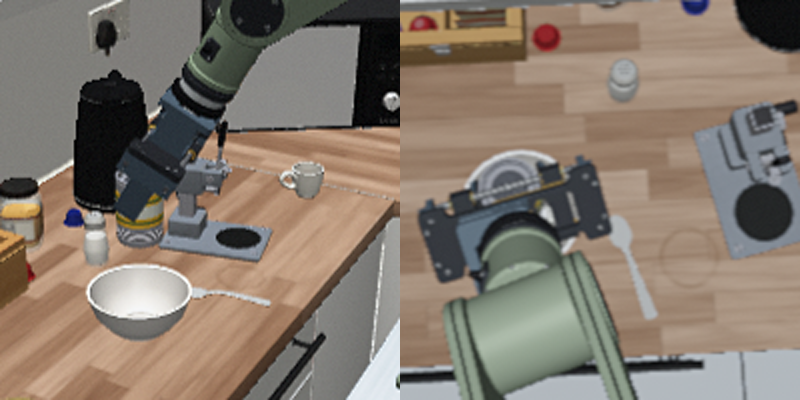

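The tin is level over the bowl, with its underside at about side pixel (320,270). The bowl and the other items are in place. One quick check of the position before handing in.

Run:
```python
from h import *
print(proj(camera_model("side"),[460,143.4,146]),proj(camera_model("top"),[460,143.4,241]))
print(job_done())
```

```text
(np.float64(319.73711566023576), np.float64(268.40970770253836)) (np.float64(273.03616064046093), np.float64(263.29979038581354))
the job is handed in; nothing more can be done
None
```

The job is handed in, but no verdict came back. By my measurements, the lever is up and the tin is held level over the middle of the bowl, its underside about 146 mm above the worktop, and the last pictures show nothing else disturbed.

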